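Stir the drying beads and take the kettle's temperature

TASK

Draw the stem thermometer out of the bench rack and, reaching in through the open front of the drying kettle, stir the wooden beads well with its stem so that most of them change place. Then lift it clear and lower the stem upright through the round port in the lid, down to the stem's dark immersion ring (ring level with the top of the port), and finish still holding it there, still and centred in the bore. The thermometer must never touch the lid or the port, all beads stay in the kettle, and everything else on the bench is left where it is.

Things in the scene. Friction and masses are not known exactly. Their poses are not given: they have to be found in the camera images.
- probe: Stem thermometer, 110 g, upright in one of the rack's holes: plain grey cylinder handle, 26 mm wide, 70 mm long, with a small display, over a straight round steel stem, 6 mm thick, 135 mm long. Origin at the stem's tip, z up the stem; handle from z = 135 to 205 mm, its foot resting on the rack's top. It comes out straight upwards, 140 mm or more. The other two tools in the rack are gouges.
- probe_grip (a point): The middle of the thermometer's handle (170 mm above the stem tip), a good place to take it from above; the handle ends 35 mm above this point and is round, so any yaw of the grasp serves. Grip it firmly (about 100 N): a side push of more than about 5 N on the stem tilts it between the fingers
- probe_tip (a point): The tip of the thermometer's stem
- probe_ring (a point): The immersion ring: a dark band round the stem, 4 mm wide, its middle 65 mm above the tip
- rack: Fixed wooden bench rack, 85 mm (x) by 275 mm (y), top at 150 mm, with three holes of 17 mm through its top board in a row along y, at y = -90, 0 and +90 mm. Origin at the centre of its underside.
- kettle: Fixed electric drying kettle: round steel pan on a grey heater base, control box on its -x side reaching x = -145 mm. Origin at the centre of its underside, z up. Inside radius 86 mm, inner floor at z = 36 mm, rim at z = 145 mm; base radius 98 mm; side grips reach y = +/-123 mm at z = 108 mm. Its mouth is open where x is below 34 mm in this frame, and covered beyond.
- kettle_floor (a point): Centre of the kettle's inner floor, 109 mm below its rim
- lid: Rear part of the kettle's lid, fixed: flat steel plate, 3 mm thick, covering the mouth beyond a straight edge at x = 34 mm of the kettle's frame. Origin on the kettle's axis at rim height, axes as the kettle's. It carries the thermometer port: a steel collar, 35 mm outside, round a 25 mm bore, centred 60 mm along +x, from 2 mm below to 15 mm above the rim's height.
- port (a point): Centre of the top rim of the port's collar (15 mm above the kettle's rim); the bore of 25 mm runs straight down from here for 17 mm and opens into the kettle. Axes as the kettle's.
- gouge_a: Carver's gouge with a wooden handle hanging in the rack, blade down; its handle rises 108 mm above the rack's top. Origin at the foot of the ferrule, on the rack's top. Taller than the stem is when just out of its hole: bring the thermometer away to the open side, not over it. To be left alone.
- gouge_b: Second, narrower gouge in the rack, 108 mm above the rack's top, origin as for the first. To be left alone.
- mallet: Round wooden carver's mallet standing head down, 92 mm wide, 218 mm tall; origin at the centre of its underside. To be left alone.
- tin: Low round metal wax tin, 75 mm wide, 54 mm tall, on the bench; origin at the centre of its underside. To be left alone.
- offcut: Dark wood offcut, 75 x 50 x 35 mm, on the bench; origin at the centre of its underside. To be left alone.
- chisel: Chisel lying on the bench, 265 mm long, 26 mm wide, 24 mm tall, wooden handle towards its -x; origin under the ferrule end of the handle. To be left alone.
- bead0: One of seven loose turned wooden beads, balls of 28 mm, about 12 g, lying on the kettle's floor, some of them under the lid; a bead pinched between stem and wall pushes the stem askew in the grip. Origin at the ball's centre (50 mm above the kettle's underside)
- bead1: One of seven loose turned wooden beads, balls of 28 mm, about 12 g, lying on the kettle's floor, some of them under the lid; a bead pinched between stem and wall pushes the stem askew in the grip. Origin at the ball's centre (50 mm above the kettle's underside)
- bead2: One of seven loose turned wooden beads, balls of 28 mm, about 12 g, lying on the kettle's floor, some of them under the lid; a bead pinched between stem and wall pushes the stem askew in the grip. Origin at the ball's centre (50 mm above the kettle's underside)
- bead3: One of seven loose turned wooden beads, balls of 28 mm, about 12 g, lying on the kettle's floor, some of them under the lid; a bead pinched between stem and wall pushes the stem askew in the grip. Origin at the ball's centre (50 mm above the kettle's underside)
- bead4: One of seven loose turned wooden beads, balls of 28 mm, about 12 g, lying on the kettle's floor, some of them under the lid; a bead pinched between stem and wall pushes the stem askew in the grip. Origin at the ball's centre (50 mm above the kettle's underside)
- bead5: One of seven loose turned wooden beads, balls of 28 mm, about 12 g, lying on the kettle's floor, some of them under the lid; a bead pinched between stem and wall pushes the stem askew in the grip. Origin at the ball's centre (50 mm above the kettle's underside)
- bead6: One of seven loose turned wooden beads, balls of 28 mm, about 12 g, lying on the kettle's floor, some of them under the lid; a bead pinched between stem and wall pushes the stem askew in the grip. Origin at the ball's centre (50 mm above the kettle's underside)

How it is judged:
By the outcome, as a careful person would: the job done as asked, in the order asked, and still so for the second after the job is handed in, while the arm keeps its last pose, push and grip.
It also fails if it takes over 67 s, if anything falls off the work surface, if the arm or the gripper's body presses on something with over 40 N, if the wrist force passes 120 N, or if a joint passes its speed limit or range.

ROBOT

A 6-joint arm with a two-finger parallel gripper is mounted at the origin on the work surface. World frame = base frame: x ahead of the robot, y to its left, z up, the work surface at z = 0. Lengths are in m, angles in rad, forces in N, time in s.
With the tool pointing down it reaches from about 0.3 to 0.85 m from the base axis. Payload 4.2 kg.
Tool frame: the origin (TCP) lies at the centre of the arm's flange, where the gripper is bolted on; the fingertips stand 191 mm ahead of it and the grasp point (between the pads) lies env.hold_point_z ahead of it (env.hold_point_z is the distance from the TCP to the grasp point, in m); z points along the fingers, y is the line along which they close (so a half turn about z gives the same grasp; the last joint's range is limited). The gripper opens to 91 mm and grips with 3 to 60 N. Pads are 32 mm wide; open, the fingers measure 118 mm over their backs; the gripper's body (76 mm by 178 mm) begins 60 mm behind the grasp point.
Start: joints at [1.225, 0.32, 1.565, -0, 1.257, -0.02], TCP at [0.184, 0.545, 0.405] pointing down, gripper open.
Joint ranges: [-3.11, 3.11], [-0.84, 2.01], [0.21, 2.61], [-1.34, 4.49], [0.05, 2.63], [-2.56, 2.56]. Speed limits (rad/s): [2.57, 2.57, 3.14, 3.14, 3.14, 3.14].

INTERFACE

Orientations are given as a rotation vector (axis times angle).
In Python, from cell import env, imaging gives the robot as it stands. The module is installed in compiled form; this text tells all that it offers.
- The arm moves only by the shell command python3 -m jog 'ROWS' [FORCE]. ROWS is a JSON object of lists of equal length, an entry for each row: "xyz": the shift along the tool's x, y, z in cm, a list of three; "twist": the turn, a rotation vector about the tool's x, y, z in rad, a list of three; "grip": the finger opening in cm, from 0 to 9.12. A call has 1 to 10 rows; each row shifts and turns the commanded pose from where the row before left it, along the tool's axes as they then stand; what a row does not reach is not made up. A row lasts 1/8 s, in which the tool goes at most 62.5 mm and 10.7 degrees, less where a joint would pass 70% of its speed; a pose out of reach is approached as far as the arm can. A call is refused whole if a number of a shift passes 6.25 or a number of a turn 0.188, either way. A call with a gripper value outside its range is refused whole. The fingers move at their own pace and stop on an object; FORCE is the grip in N (left out, the last holds). Time passes only in rows, so rows that do not move let the fingers close. It gives the time, the measured TCP pose, the force, the opening and the grip force at its end, in the units of the state.
- env.sense(): the state, without advancing time (a new reading comes with each control period).
- imaging.read_camera(name): name is "side" or "top"; returns a dict with "img" (420x560x3 uint8, blue, green, red), "depth" (420x560 float32, m along the optical axis (not along the pixel's ray), 0 where there is no reading), "fx", "fy", "cx", "cy" (pixels), "rvec" (rotation vector, rad) and "tvec" (3), from world to camera coordinates, as OpenCV has them. Camera axes: x right, y down, z forward; pixel columns grow to the right and rows downward; lengths in m; the calibration is good to about 2 mm. A picture is of the moment at which its call begins.
- env.hand_in(): hands the job in; it is judged then, once.
The state is a dict: "time": time; "qpos": joint angles; "qvel": joint speeds; "joint_efforts": joint torques, N m; "ee_pos": TCP position; "ee_rot": TCP orientation; "ft_force": force on the tool from outside, world axes, zero at the start; "torque": the same for the moment, N m; "finger_gap": finger opening in m; "gripper_force": force on a finger pad.
Only numpy, scipy, OpenCV 4.12 (cv2) and the standard library are available. Lean on these libraries where they do the work, as an engineer would, in place of code of your own. Each camera call takes 0.05 s, during which the arm holds its last target. There are 200 camera calls.

## Working session

There is one attempt and no reset: what is moved stays moved. The work goes in short steps, Python scripts to look and compute and a shell command to move; the robot and the scene stay as the last step left them, time stands still between calls to the robot, and variables do not carry over. Pictures are saved under pics/ and viewed, at most 10 in all, crops included, and the job is handed in when it is done.

```bash
mkdir -p pics; cat > h.py <<'E'
import numpy as np, cv2
from cell import env, imaging
def cam(n):
    d=imaging.read_camera(n); R=cv2.Rodrigues(np.array(d["rvec"],float))[0]; t=np.array(d["tvec"],float).ravel()
    v,u=np.mgrid[0:420,0:560]; z=d["depth"]
    P=np.stack([(u-d["cx"])/d["fx"]*z,(v-d["cy"])/d["fy"]*z,z],-1)
    d["W"]=(P-t)@R; d["R"]=R; d["t"]=t; d["C"]=-R.T@t
    return d
def proj(d,p):
    q=d["R"]@np.array(p)+d["t"]; return d["fx"]*q[0]/q[2]+d["cx"], d["fy"]*q[1]/q[2]+d["cy"]
E
python3 - <<'E'
from h import *
a=cam("top"); b=cam("side")
for n,d in(("top",a),("side",b)):
    cv2.imwrite(f"pics/{n}0.png",d["img"]); print(n,d["C"],d["R"][2],d["fx"])
s=env.sense(); print(env.hold_point_z,s)
E
```

```text
top [ 0.41943015 -0.00854785  1.35278559] [ 0.1246829   0.00148406 -0.99219553] 491.5863297846449
side [0.15533474 0.56041691 0.76472208] [ 0.47165994 -0.56429301 -0.67757678] 439.6207380228413
0.172 {'time': 0.1, 'qpos': array([ 1.22496948e+00,  3.20229570e-01,  1.56554245e+00, -3.87362684e-06,
        1.25742801e+00, -1.99783996e-02]), 'qvel': array([-0.00041792, -0.00074799, -0.00211204, -0.00069032, -0.00037342,
        0.00075456]), 'joint_efforts': array([-1.18099804e-03, -4.13330197e+01, -2.32511258e+01,  7.28028500e-02,
        4.22356767e-02, -6.66398341e-05]), 'ee_pos': array([0.18400198, 0.54460616, 0.40400886]), 'ee_rot': array([-5.09531289e-01, -3.09970353e+00,  2.48358098e-03]), 'ft_force': array([ 0.44412363,  0.17455957, -0.27753885]), 'torque': array([-0.00995494,  0.03988669, -0.01285482]), 'gripper_force': 0.0, 'finger_gap': 0.09111503545046633}
```

View pics/top0.png

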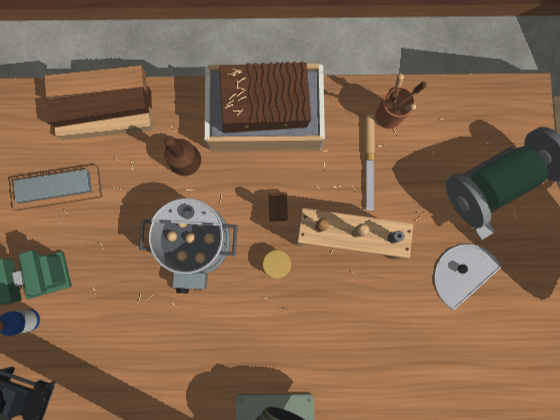

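View pics/side0.png

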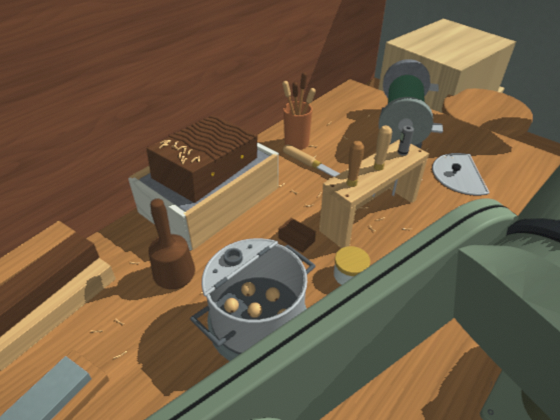

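The top view shows the kettle at (187,238) with its port at (187,211), the probe at (396,237) on the right end of the rack, and the gouges at (322,225) and (364,230). The open mouth of the kettle faces the robot. Next I'll measure these.

```bash
cat > m.py <<'E'
from h import *
a=cam("top"); W=a["W"]; z=W[...,2]
for n,(u0,u1,v0,v1),(l,h) in [("probe top",(380,412,222,250),(.205,.235)),("port top",(170,205,198,225),(.155,.175)),("rack top",(295,415,205,262),(.145,.156)),("lid",(150,230,195,230),(.135,.153)),("beads",(150,230,215,275),(.045,.075)),("gougeA",(310,340,205,240),(.2,.28)),("gougeB",(350,380,215,245),(.2,.28)),("tin",(260,295,245,280),(.048,.06)),("mallet",(160,205,130,180),(.17,.23))]:
    m=np.zeros(z.shape,bool); m[v0:v1,u0:u1]=True; m&=(z>l)&(z<h); p=W[m]
    if len(p): print(n,len(p),p.mean(0).round(4),p.min(0).round(3),p.max(0).round(3))
    if n=="rack top":
        r=cv2.minAreaRect((p[:,:2]*1000).astype(np.float32)); print(r)
    if n in("port top","probe top") and len(p)>5: print(cv2.minEnclosingCircle((p[:,:2]*1000).astype(np.float32)))
# rim of kettle
m=np.zeros(z.shape,bool); m[190:285,140:235]=True; m&=(abs(z-.145)<.006); p=W[m]; print("rim",len(p)); print(cv2.minEnclosingCircle((p[:,:2]*1000).astype(np.float32)))
cv2.imwrite("pics/t1.png",np.hstack([cv2.resize(a["img"][190:290,140:240],(400,400),interpolation=cv2.INTER_CUBIC),cv2.resize(a["img"][190:290,320:420],(400,400),interpolation=cv2.INTER_CUBIC)]))
b=cam("side"); np.savez("cams.npz",a=a["img"],b=b["img"])
cv2.imwrite("pics/s1.png",np.hstack([cv2.resize(b["img"][235:355,190:320],(520,480),interpolation=cv2.INTER_CUBIC),cv2.resize(b["img"][115:195,370:440],(280,320),interpolation=cv2.INTER_CUBIC).repeat(1,0)[:320] if 0 else cv2.resize(b["img"][110:230,370:440],(280,480),interpolation=cv2.INTER_CUBIC)]))
E
python3 m.py
```

```text
probe top 113 [ 0.5012 -0.2913  0.2187] [ 0.49  -0.306  0.206] [ 0.513 -0.278  0.226]
((501.07183837890625, -291.936767578125), 13.824464797973633)
port top 82 [0.5707 0.2094 0.1596] [0.554 0.193 0.155] [0.602 0.247 0.166]
((581.836181640625, 217.79603576660156), 31.136157989501953)
rack top 3331 [ 0.5135 -0.2029  0.1502] [ 0.452 -0.346  0.145] [ 0.576 -0.063  0.156]
((514.6857299804688, -204.4891357421875), (275.585205078125, 85.60887908935547), 81.43556213378906)
lid 1178 [0.5662 0.2112 0.1483] [0.528 0.125 0.135] [0.603 0.301 0.153]
beads 763 [0.4905 0.2221 0.0583] [0.418 0.124 0.045] [0.552 0.3   0.075]
gougeA 139 [ 0.5263 -0.1133  0.2512] [ 0.513 -0.127  0.2  ] [ 0.541 -0.101  0.263]
gougeB 152 [ 0.5132 -0.2019  0.249 ] [ 0.501 -0.219  0.201] [ 0.529 -0.191  0.264]
tin 618 [ 0.4417 -0.0101  0.0543] [ 0.406 -0.046  0.048] [0.477 0.025 0.06 ]
mallet 161 [0.7297 0.2396 0.2054] [0.718 0.228 0.17 ] [0.745 0.255 0.221]
rim 1353
((513.0227661132812, 214.10108947753906), 94.27613067626953)
```

View pics/t1.png

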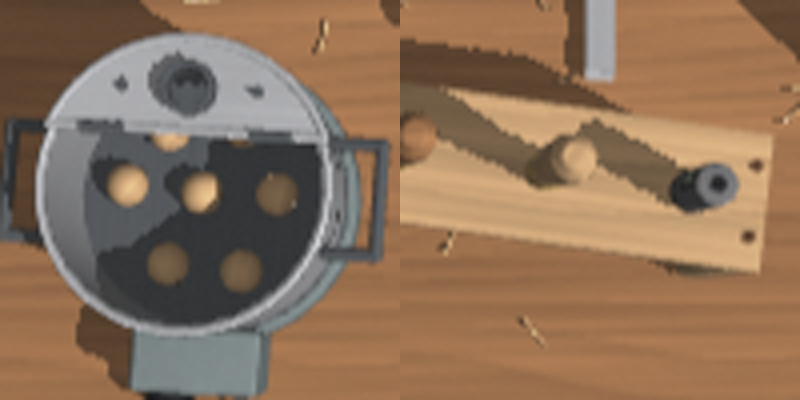

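View pics/s1.png

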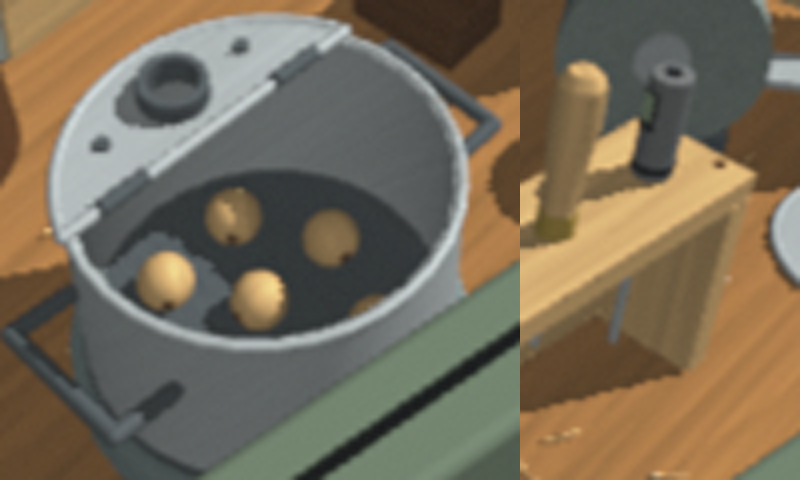

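The overlay crops show seven beads, two of them partly under the lid. The probe is upright in the -y end hole, and its measured position matches the rack geometry to within 2 mm. Next I'll fit the kettle pose.

```bash
cat > k.py <<'E'
from h import *
from scipy.optimize import least_squares
from scipy.spatial.transform import Rotation as Ro
def ray(d,u,v,z):
    r=d["R"].T@np.array([(u-d["cx"])/d["fx"],(v-d["cy"])/d["fy"],1]); return d["C"]+r*(z-d["C"][2])/r[2]
a=cam("top"); b=cam("side"); 
# crop-picked points: top crop 4x from (140,190); centre-of-pixel shift
T=lambda x,y:((x+.5)/4-.5+140,(y+.5)/4-.5+190)
S=lambda x,y:((x+.5)/4-.5+190,(y+.5)/4-.5+235)
print("port top",ray(a,*T(184,82),.160),"side",ray(b,*S(173,86),.160))
e=[ray(a,*T(*p),.146) for p in((60,128),(320,139))]; print("lid edge top",e,np.degrees(np.arctan2(*(e[1]-e[0])[:2]))) 
e=[ray(b,*S(*p),.146) for p in((66,238),(348,30))]; print("lid edge side",e)
for p in((128,186),(200,192),(277,194),(168,264),(241,271),(170,140),(240,138)): print("bead",ray(a,*T(*p),.052)[:2].round(3))
for n,d in(("top",a),("side",b)):
    W=d["W"]; p=W[(abs(W[...,2]-.1445)<.004)&(np.hypot(W[...,0]-.513,W[...,1]-.212)<.1)&(np.hypot(W[...,0]-.513,W[...,1]-.212)>.082)]
    f=least_squares(lambda c:np.hypot(p[:,0]-c[0],p[:,1]-c[1])-c[2],[.513,.212,.088],loss="soft_l1",f_scale=.002); print(n,"rim",len(p),f.x)
    p=W[(abs(W[...,2]-.160)<.004)&(np.hypot(W[...,0]-.572,W[...,1]-.21)<.025)]; f=least_squares(lambda c:np.hypot(p[:,0]-c[0],p[:,1]-c[1])-.015,[.572,.21],loss="soft_l1",f_scale=.002); print(n,"port",len(p),f.x,p[:,2].mean())
s=env.sense(); print(Ro.from_rotvec(s["ee_rot"]).as_matrix().round(3),"t",s["time"])
E
python3 k.py
```

```text
port top [0.57369655 0.21081736 0.16      ] side [0.56861309 0.21495857 0.16      ]
lid edge top [array([0.54759739, 0.28958259, 0.146     ]), array([0.53927904, 0.129015  , 0.146     ])] -177.0343887518286
lid edge side [array([0.5510824 , 0.29767771, 0.146     ]), array([0.54016702, 0.12689703, 0.146     ])]
bead [0.519 0.267]
bead [0.514 0.219]
bead [0.512 0.168]
bead [0.467 0.24 ]
bead [0.462 0.191]
bead [0.549 0.239]
bead [0.55  0.193]
top rim 488 [0.5104832  0.2129995  0.08851477]
top port 74 [0.56988155 0.20909723] 0.16021123881505223
side rim 930 [0.5111594  0.21605609 0.08847872]
side port 145 [0.57079604 0.21255753] 0.15917419619155157
[[-0.947  0.32  -0.   ]
 [ 0.32   0.947 -0.001]
 [ 0.    -0.001 -1.   ]] t 0.3
```

```bash
python3 -m jog '{"xyz":[[0,0,-1.5],[0,0,-1.5],[0,0,-1.5],[0,0,-1.5],[0,0,-1.5],[0,0,-1.5],[0,0,-1.5]],"twist":[[0,0,0.178],[0,0,0.178],[0,0,0.178],[0,0,0.178],[0,0,0.178],[0,0,0.178],[0,0,0.178]],"grip":[7,7,7,7,7,7,7]}' 60
python3 -m jog '{"xyz":[[-4.6,1.8,0],[-4.6,1.8,0],[-4.6,1.8,0],[-4.6,1.8,0],[-4.6,1.8,0],[-4.6,1.8,0],[-4.6,1.8,0],[-4.6,1.8,0],[-4.6,1.8,0]],"twist":[[0,0,0],[0,0,0],[0,0,0],[0,0,0],[0,0,0],[0,0,0],[0,0,0],[0,0,0],[0,0,0]],"grip":[7,7,7,7,7,7,7,7,7]}'
python3 -m jog '{"xyz":[[-4.6,1.7,0],[-4.6,1.7,0],[-4.6,1.7,0],[-4.6,1.7,0],[-4.6,1.7,0],[-4.6,1.7,0],[-4.6,1.7,0],[-4.6,1.7,0],[-4.6,1.7,0],[0,0,0]],"twist":[[0,0,0],[0,0,0],[0,0,0],[0,0,0],[0,0,0],[0,0,0],[0,0,0],[0,0,0],[0,0,0],[0,0,0]],"grip":[7,7,7,7,7,7,7,7,7,7]}'
```

```text
time: 1.18
ee_pos: [0.184, 0.5447, 0.5102]
ee_rot: [2.229, 2.214, -0.0]
ft_force: [-0.4, 0.5, 0.1]
finger_gap: 0.0703
gripper_force: 0.0
time: 2.3
ee_pos: [0.3457, 0.129, 0.5099]
ee_rot: [2.222, 2.22, 0.001]
ft_force: [1.3, 1.2, 0.6]
finger_gap: 0.0702
gripper_force: 0.0
time: 3.55
ee_pos: [0.499, -0.2863, 0.5082]
ee_rot: [-2.225, -2.216, 0.001]
ft_force: [-0.1, 0.3, -0.2]
finger_gap: 0.0701
gripper_force: 0.0
```

```bash
python3 -m jog '{"xyz":[[-0.6,0.2,1.5],[0,0,2],[0,0,2],[0,0,2],[0,0,2],[0,0,2],[0,0,2],[0,0,1.1],[0,0,0.5],[0,0,0]],"twist":[[0,0,0],[0,0,0],[0,0,0],[0,0,0],[0,0,0],[0,0,0],[0,0,0],[0,0,0],[0,0,0],[0,0,0]],"grip":[7,7,7,7,7,7,7,7,7,7]}'
python3 -m jog '{"xyz":[[0,0,0],[0,0,0],[0,0,0],[0,0,0],[0,0,0],[0,0,0]],"twist":[[0,0,0],[0,0,0],[0,0,0],[0,0,0],[0,0,0],[0,0,0]],"grip":[5,4,3,2,1.5,1.5]}' 60
```

```text
time: 4.8
ee_pos: [0.5002, -0.2893, 0.3589]
ee_rot: [2.222, 2.221, 0.0]
ft_force: [-0.0, -0.8, -0.8]
finger_gap: 0.0698
gripper_force: 0.0
time: 5.55
ee_pos: [0.5004, -0.2896, 0.3589]
ee_rot: [2.222, 2.22, 0.001]
ft_force: [0.6, -0.4, 0.3]
finger_gap: 0.0248
gripper_force: 60.0
```

```bash
python3 -m jog '{"xyz":[[0,0,-0.5],[0,0,-1.5],[0,0,-2],[0,0,-2],[0,0,-2],[0,0,-2],[0,0,-2],[0,0,-2],[0,0,-1.5],[0,0,-0.5]],"twist":[[0,0,0],[0,0,0],[0,0,0],[0,0,0],[0,0,0],[0,0,0],[0,0,0],[0,0,0],[0,0,0],[0,0,0]],"grip":[0,0,0,0,0,0,0,0,0,0]}' 60
python3 - <<'E'
from h import *
b=cam("side");a=cam("top"); s=env.sense(); print(s["ee_pos"],s["ft_force"],s["finger_gap"])
g=np.array(s["ee_pos"]); 
for n,d in(("s",b),("t",a)): print(n,proj(d,g-[0,0,.172]),proj(d,g-[0,0,.342]))
u,v=map(int,proj(b,g-[0,0,.25])); u=min(u,480)
cv2.imwrite("pics/s2.png",cv2.resize(b["img"][max(0,v-75):v+75,u-80:u+80],(640,600),interpolation=cv2.INTER_CUBIC)); print(u-80,max(0,v-75))
E
```

```text
time: 6.8
ee_pos: [0.5001, -0.2895, 0.5201]
ee_rot: [2.221, 2.219, 0.001]
ft_force: [-0.4, -0.3, -0.5]
finger_gap: 0.0254
gripper_force: 60.0
[ 0.50014197 -0.28952946  0.51909184] [-0.1967492  -0.4165199  -1.28270178] 0.02498013817318826
s (np.float64(421.0695381169338), np.float64(76.32608564853615)) (np.float64(405.4255767381109), np.float64(143.92580763007211))
t (np.float64(412.57510268687327), np.float64(231.89236944604636)) (np.float64(392.96758420249313), np.float64(237.7639718101941))
333 34
```

View pics/s2.png

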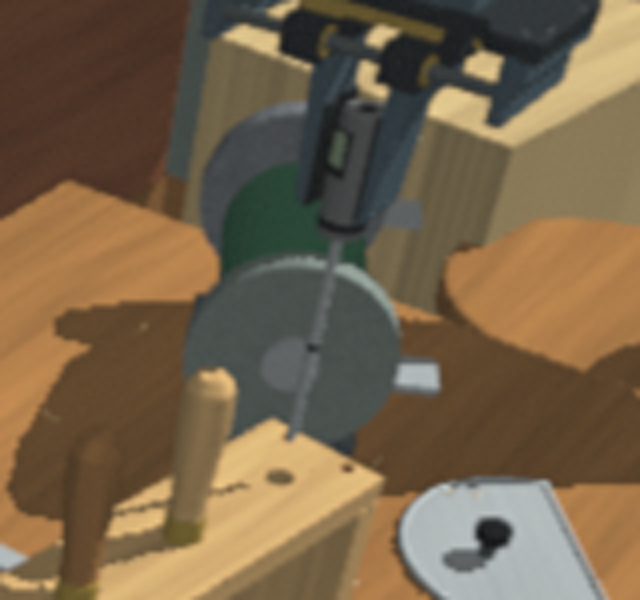

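The stem is clear of its hole, with the tip at pixel (405,143) where I predicted (405,144), so it's held upright. Next I carry it round the open side to the kettle.

```bash
python3 -m jog '{"xyz":[[0,-2,-0.5],[0,-3,-0.5],[1,-3,-0.5],[3,-2,-0.5],[4.5,0,0],[4.5,0,0],[4.5,0,0],[4.5,0,0],[4.5,0,0],[4.5,0,0]],"twist":[[0,0,0],[0,0,0],[0,0,0],[0,0,0],[0,0,0],[0,0,0],[0,0,0],[0,0,0],[0,0,0],[0,0,0]],"grip":[0,0,0,0,0,0,0,0,0,0]}' 60
python3 -m jog '{"xyz":[[4.5,0,0],[4.5,1,0],[4.5,2,0],[3.5,2,0],[2,2,0],[0.5,1.5,0],[0,0,0],[0,0,0]],"twist":[[0,0,0],[0,0,0],[0,0,0],[0,0,0],[0,0,0],[0,0,0],[0,0,0],[0,0,0]],"grip":[0,0,0,0,0,0,0,0]}'
```

```text
time: 8.15
ee_pos: [0.3991, 0.0214, 0.5385]
ee_rot: [-2.223, -2.219, 0.001]
ft_force: [1.1, 1.1, -1.6]
finger_gap: 0.0253
gripper_force: 60.0
time: 9.15
ee_pos: [0.4852, 0.2144, 0.5389]
ee_rot: [-2.224, -2.219, 0.001]
ft_force: [0.3, -0.1, -1.0]
finger_gap: 0.025
gripper_force: 60.0
```

```bash
python3 -m jog '{"xyz":[[0,0,1],[0,0,2],[0,0,2],[0,0,2],[0,0,2],[0,0,2],[0,0,2],[0,0,1.5],[0,0,0.5],[0,0,0]],"twist":[[0,0,0],[0,0,0],[0,0,0],[0,0,0],[0,0,0],[0,0,0],[0,0,0],[0,0,0],[0,0,0],[0,0,0]],"grip":[0,0,0,0,0,0,0,0,0,0]}'
python3 - <<'E'
from h import *
b=cam("side");a=cam("top"); s=env.sense(); g=np.array(s["ee_pos"]); print(g,s["ft_force"])
print([proj(d,g-[0,0,.344]) for d in(a,b)])
A=cv2.resize(a["img"][190:290,140:240],(400,400),interpolation=cv2.INTER_CUBIC);B=cv2.resize(b["img"][235:355,190:290],(400,480),interpolation=cv2.INTER_CUBIC)[:400]
cv2.imwrite("pics/c3.png",np.hstack([A,B]))
E
```

```text
time: 10.4
ee_pos: [0.4857, 0.2154, 0.3888]
ee_rot: [2.223, 2.22, 0.0]
ft_force: [0.2, 0.3, -1.7]
finger_gap: 0.0251
gripper_force: 60.0
[0.48587689 0.21551982 0.38946635] [ 0.43820436  0.132695   -1.15862181]
[(np.float64(191.26182628766088), np.float64(248.39457796503157)), (np.float64(267.5899619431889), np.float64(317.64974020150635))]
```

View pics/c3.png

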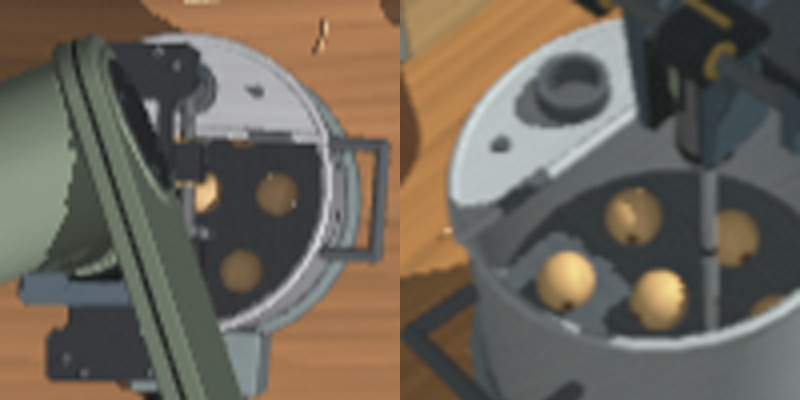

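The side view shows the stem standing on free floor between the beads, and the port and lid edge are clear. Now I stir.

```bash
python3 -m jog '{"xyz":[[-1.05,1.25,0],[-1.05,1.25,0],[-0.25,1,0],[-0.25,1,0],[1.25,0,0],[1.25,0,0],[1.25,0.1,0],[1.25,0.1,0],[0.75,-1.1,0],[0.75,-1.1,0]],"twist":[[0,0,0],[0,0,0],[0,0,0],[0,0,0],[0,0,0],[0,0,0],[0,0,0],[0,0,0],[0,0,0],[0,0,0]],"grip":[0,0,0,0,0,0,0,0,0,0]}'
python3 -m jog '{"xyz":[[-0.25,-1.25,0],[-0.25,-1.25,0],[-1.15,-0.85,0],[-1.15,-0.85,0],[-1.2,0,0],[-1.2,0,0],[-1.15,0.85,0],[-1.15,0.85,0],[-0.25,1.25,0],[-0.25,1.25,0]],"twist":[[0,0,0],[0,0,0],[0,0,0],[0,0,0],[0,0,0],[0,0,0],[0,0,0],[0,0,0],[0,0,0],[0,0,0]],"grip":[0,0,0,0,0,0,0,0,0,0]}'
```

```text
time: 11.75
ee_pos: [0.5097, 0.255, 0.3886]
ee_rot: [-2.222, -2.22, 0.001]
ft_force: [-0.5, -0.5, -1.3]
finger_gap: 0.0252
gripper_force: 60.0
time: 13.0
ee_pos: [0.5119, 0.1743, 0.3887]
ee_rot: [-2.223, -2.22, -0.001]
ft_force: [0.2, 0.2, -0.7]
finger_gap: 0.0254
gripper_force: 60.0
```

```bash
python3 -m jog '{"xyz":[[0.75,0.95,0],[0.75,0.95,0],[1.25,0,0],[1.25,0,0],[1.25,0.1,0],[1.25,0.1,0],[-0.75,-1.1,0],[-0.75,-1.1,0],[1,-1.25,0],[1,-1.25,0]],"twist":[[0,0,0],[0,0,0],[0,0,0],[0,0,0],[0,0,0],[0,0,0],[0,0,0],[0,0,0],[0,0,0],[0,0,0]],"grip":[0,0,0,0,0,0,0,0,0,0]}'
python3 -m jog '{"xyz":[[-1.25,-0.85,0],[-1.25,-0.85,0],[-0.75,1.1,0],[-0.75,1.1,0],[-1.5,0.5,0],[-1.5,0.5,0],[1.25,1.25,0],[1.25,1.25,0],[0.7,-1.7,0],[0.7,-1.7,0]],"twist":[[0,0,0],[0,0,0],[0,0,0],[0,0,0],[0,0,0],[0,0,0],[0,0,0],[0,0,0],[0,0,0],[0,0,0]],"grip":[0,0,0,0,0,0,0,0,0,0]}'
python3 - <<'E'
from h import *
b=cam("side");a=cam("top"); s=env.sense(); g=np.array(s["ee_pos"]); print(g,s["ft_force"])
print([proj(d,g-[0,0,.344]) for d in(a,b)])
A=cv2.resize(a["img"][190:290,140:240],(400,400),interpolation=cv2.INTER_CUBIC);B=cv2.resize(b["img"][235:335,200:300],(400,400),interpolation=cv2.INTER_CUBIC)
cv2.imwrite("pics/c4.png",np.hstack([A,B]))
E
```

```text
time: 14.25
ee_pos: [0.4837, 0.2447, 0.389]
ee_rot: [-2.223, -2.219, -0.001]
ft_force: [0.4, 0.2, -1.6]
finger_gap: 0.0256
gripper_force: 60.0
time: 15.5
ee_pos: [0.4898, 0.2144, 0.3883]
ee_rot: [-2.221, -2.221, 0.002]
ft_force: [-0.6, 0.4, -1.5]
finger_gap: 0.0252
gripper_force: 60.0
[0.48854806 0.21436239 0.38878124] [-0.54066015  0.21142237 -1.03996556]
[(np.float64(191.75323087628283), np.float64(247.3967775408384)), (np.float64(266.9668377218301), np.float64(316.67714907061617))]
```

View pics/c4.png

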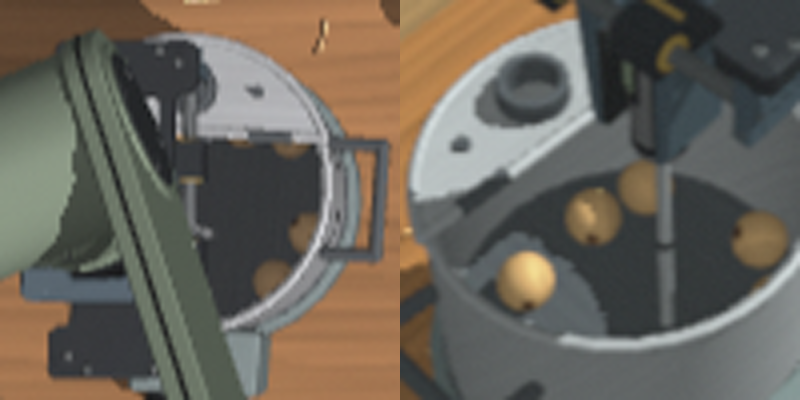

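The stem is still straight, with the tip where predicted. Several beads have moved, but those at side pixels (231,305) and (248,289) look unchanged. I'll stir again the other way and a bit wider.

```bash
python3 -m jog '{"xyz":[[1.5,-0.4,0],[1.5,-0.4,0],[0.8,1.5,0],[0.8,1.5,0],[-0.3,1.1,0],[-0.3,1.1,0],[-1.5,0,0],[-1.5,0,0],[-1.5,-0.1,0],[-1.5,-0.1,0]],"twist":[[0,0,0],[0,0,0],[0,0,0],[0,0,0],[0,0,0],[0,0,0],[0,0,0],[0,0,0],[0,0,0],[0,0,0]],"grip":[0,0,0,0,0,0,0,0,0,0]}'
python3 -m jog '{"xyz":[[-1,-0.1,0],[-1,-0.1,0],[-0.3,-1,0],[-0.3,-1,0],[0.55,-1.5,0],[0.55,-1.5,0],[1.5,-0.8,0],[1.5,-0.8,0],[1.65,0.4,0],[1.65,0.4,0]],"twist":[[0,0,0],[0,0,0],[0,0,0],[0,0,0],[0,0,0],[0,0,0],[0,0,0],[0,0,0],[0,0,0],[0,0,0]],"grip":[0,0,0,0,0,0,0,0,0,0]}'
cat > b.py <<'E'
from h import *
b=cam("side"); s=env.sense(); print(s["ee_pos"])
hsv=cv2.cvtColor(b["img"],cv2.COLOR_BGR2HSV); W=b["W"]
m=((hsv[...,0]<22)&(hsv[...,1]>70)&(hsv[...,2]>70)&(W[...,2]>.038)&(W[...,2]<.085)&(np.hypot(W[...,0]-.511,W[...,1]-.2145)<.088)).astype(np.uint8)
n,l,st,c=cv2.connectedComponentsWithStats(m)
for i in range(1,n):
    if st[i,4]>8:
        p=W[l==i]; p0=p.mean(0); d=p0-b["C"]; d/=np.linalg.norm(d); print("bead",st[i,4],c[i].round(),"kettle mm",((p0+d*.008)[:2]*1000-[511,214.5]).round(), "z",p0[2].round(3))
E
python3 b.py
```

```text
time: 16.85
ee_pos: [0.5323, 0.192, 0.389]
ee_rot: [2.223, 2.22, 0.0]
ft_force: [-0.3, 1.3, -1.0]
finger_gap: 0.0254
gripper_force: 60.0
time: 18.1
ee_pos: [0.4733, 0.243, 0.3888]
ee_rot: [2.222, 2.221, 0.001]
ft_force: [-0.4, -0.0, -1.4]
finger_gap: 0.0254
gripper_force: 60.0
[0.47394956 0.2444905  0.3886512 ]
bead 153 [248. 289.] kettle mm [ 48. -21.] z 0.057
bead 148 [290. 295.] kettle mm [-25. -65.] z 0.057
bead 157 [231. 305.] kettle mm [46. 29.] z 0.057
```

```bash
python3 -m jog '{"xyz":[[0,0,-1],[0,0,-2.5],[0,0,-3],[0,0,-3],[0,0,-3],[0,0,-2.5],[-4,-2,0],[-5,-2,0],[-5,-2,0],[-5,-2,0]],"twist":[[0,0,0],[0,0,0],[0,0,0],[0,0,0],[0,0,0],[0,0,0],[0,0,0],[0,0,0],[0,0,0],[0,0,0]],"grip":[0,0,0,0,0,0,0,0,0,0]}'
python3 b.py; python3 - <<'E'
from h import *
a=cam("top"); cv2.imwrite("pics/c5.png",cv2.resize(a["img"][190:290,140:240],(400,400),interpolation=cv2.INTER_CUBIC))
E
```

```text
time: 19.4
ee_pos: [0.3914, 0.0497, 0.5394]
ee_rot: [2.222, 2.219, 0.001]
ft_force: [0.3, -0.6, -1.2]
finger_gap: 0.0251
gripper_force: 60.0
[0.38883228 0.0458397  0.5398106 ]
bead 140 [261. 282.] kettle mm [ 40. -51.] z 0.057
bead 154 [248. 289.] kettle mm [ 48. -21.] z 0.057
bead 151 [289. 294.] kettle mm [-24. -65.] z 0.057
bead 164 [231. 305.] kettle mm [46. 28.] z 0.057
```

View pics/c5.png

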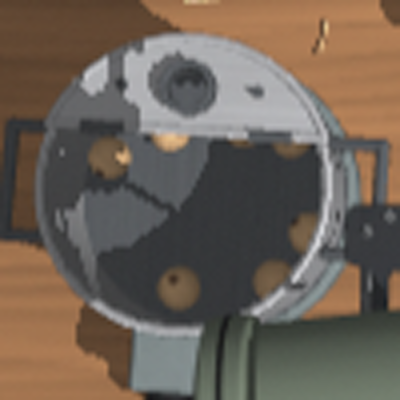

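The top view shows the five front beads moved to the wall, while the two under the lid haven't moved. I'll make one more pass along the wall, pushing the beads from behind so they travel further.

```bash
python3 -m jog '{"xyz":[[3,1,0],[5,2,0],[5.5,2.4,0],[5.5,2,0],[3,1.5,0],[0.9,0.5,0],[0,0,0],[0,0,2.5],[0,0,3],[0,0,3]],"twist":[[0,0,0],[0,0,0],[0,0,0],[0,0,0],[0,0,0],[0,0,0],[0,0,0],[0,0,0],[0,0,0],[0,0,0]],"grip":[0,0,0,0,0,0,0,0,0,0]}'
python3 -m jog '{"xyz":[[0,0,3],[0,0,2.4],[0,0,1],[0,0,0]],"twist":[[0,0,0],[0,0,0],[0,0,0],[0,0,0]],"grip":[0,0,0,0]}'
```

```text
time: 20.75
ee_pos: [0.4862, 0.2788, 0.4539]
ee_rot: [2.224, 2.218, 0.001]
ft_force: [0.3, -0.2, -1.7]
finger_gap: 0.025
gripper_force: 60.0
time: 21.25
ee_pos: [0.4866, 0.2797, 0.3901]
ee_rot: [2.224, 2.219, -0.0]
ft_force: [1.2, 0.1, -1.1]
finger_gap: 0.025
gripper_force: 60.0
```

```bash
python3 -m jog '{"xyz":[[-1.4,-1.75,0],[-1.3,-1.2,0],[-1.5,-0.8,0],[-1.7,-0.4,0],[-1.7,0.1,0],[-1.7,0.5,0],[-1.4,0.9,0],[-1.2,1.3,0],[-0.8,1.5,0],[-0.3,1.5,0]],"twist":[[0,0,0],[0,0,0],[0,0,0],[0,0,0],[0,0,0],[0,0,0],[0,0,0],[0,0,0],[0,0,0],[0,0,0]],"grip":[0,0,0,0,0,0,0,0,0,0]}'
python3 b.py
```

```text
time: 22.5
ee_pos: [0.5046, 0.1499, 0.3896]
ee_rot: [2.223, 2.22, 0.0]
ft_force: [-0.1, -0.5, -0.8]
finger_gap: 0.0252
gripper_force: 60.0
[0.50615748 0.14998239 0.38957841]
bead 842 [248. 289.] kettle mm [ 46. -21.] z 0.057
```

```bash
python3 -m jog '{"xyz":[[0.3,1.05,0],[0.2,1.05,0],[1.5,-0.8,0],[1.5,-0.8,0],[2.7,-0.5,0],[2.7,-0.5,0],[1.65,-0.1,0],[1.65,-0.1,0],[0.1,1.5,0],[0.1,1.5,0]],"twist":[[0,0,0],[0,0,0],[0,0,0],[0,0,0],[0,0,0],[0,0,0],[0,0,0],[0,0,0],[0,0,0],[0,0,0]],"grip":[0,0,0,0,0,0,0,0,0,0]}'
python3 -m jog '{"xyz":[[0,0,0],[-1.5,-1,0],[-1,-1,0],[0,0,0],[0,0,-2],[0,0,-3],[0,0,-3],[0,0,-3],[0,0,-3],[0,0,-1]],"twist":[[0,0,0],[0,0,0],[0,0,0],[0,0,0],[0,0,0],[0,0,0],[0,0,0],[0,0,0],[0,0,0],[0,0,0]],"grip":[0,0,0,0,0,0,0,0,0,0]}'
python3 b.py; python3 - <<'E'
from h import *
a=cam("top");b=cam("side"); s=env.sense(); g=s["ee_pos"]
print([proj(d,np.array(g)-[0,0,.344]) for d in(a,b)])
A=cv2.resize(a["img"][190:290,140:240],(400,400),interpolation=cv2.INTER_CUBIC);B=cv2.resize(b["img"][235:335,200:300],(400,400),interpolation=cv2.INTER_CUBIC)
cv2.imwrite("pics/c6.png",np.hstack([A,B]))
E
```

```text
time: 23.8
ee_pos: [0.5272, 0.2741, 0.3897]
ee_rot: [2.222, 2.22, -0.001]
ft_force: [-3.5, -2.7, -0.5]
finger_gap: 0.025
gripper_force: 60.0
time: 25.05
ee_pos: [0.506, 0.2495, 0.542]
ee_rot: [2.221, 2.22, 0.007]
ft_force: [0.9, 0.4, -0.8]
finger_gap: 0.0255
gripper_force: 60.0
[0.50604963 0.24943744 0.54209692]
bead 279 [257. 281.] kettle mm [ 47. -47.] z 0.057
bead 600 [232. 298.] kettle mm [55. 16.] z 0.058
[(np.float64(166.15706040558229), np.float64(236.80533453279094)), (np.float64(243.04029780045772), np.float64(272.5406714131616))]
```

View pics/c6.png

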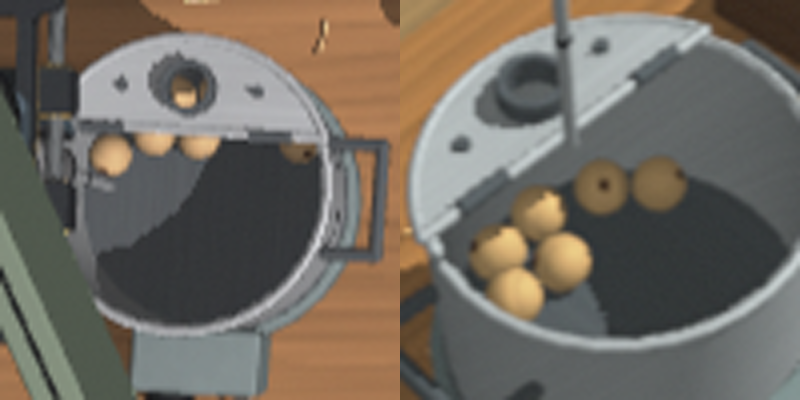

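The view shows all the beads shifted and gathered at the rear: six are visible and one sits further under the lid. The stem is straight, with its tip about 1 px from the prediction. Next I go over the port.

```bash
python3 -m jog '{"xyz":[[-1,1,0],[-1.4,2,0],[-1,2,0],[-0.45,1.4,0],[0,0,0.5],[0,0,0.5],[0,0,0.4],[0,0,0],[0,0,0]],"twist":[[0,0,0],[0,0,0],[0,0,0],[0,0,0],[0,0,0],[0,0,0],[0,0,0],[0,0,0],[0,0,0]],"grip":[0,0,0,0,0,0,0,0,0]}'
python3 - <<'E'
from h import *
a=cam("top");b=cam("side"); s=env.sense(); g=np.array(s["ee_pos"]); print(g,s["ee_rot"])
print("side tip",proj(b,g-[0,0,.344]),"ring",proj(b,g-[0,0,.279]),"port(.5705,.211)",proj(b,[.5705,.211,.160]), "top tip",proj(a,g-[0,0,.344]))
B=cv2.resize(b["img"][235:285,215:275],(720,600),interpolation=cv2.INTER_CUBIC); cv2.imwrite("pics/c7.png",B)
E
```

```text
time: 26.32
ee_pos: [0.5699, 0.2111, 0.5261]
ee_rot: [2.222, 2.221, 0.001]
ft_force: [-0.6, -0.4, -1.4]
finger_gap: 0.025
gripper_force: 60.0
[0.57001975 0.21094989 0.52609887] [2.22209848e+00 2.22047924e+00 9.81760121e-04]
side tip (np.float64(233.0330655434191), np.float64(246.2690076810418)) ring (np.float64(230.26470457679727), np.float64(220.1677451533219)) port(.5705,.211) (np.float64(233.69984690434697), np.float64(254.37648719907827)) top tip (np.float64(183.87356010828387), np.float64(210.4794229401956))
```

View pics/c7.png

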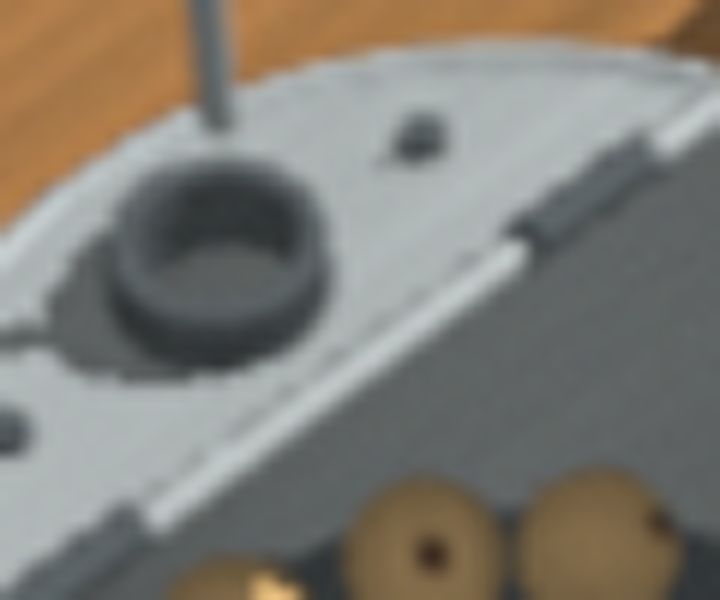

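The stem tip is at crop (216,127) and the collar rim is centred near (221,243), so the stem is nearly over the bore. All ten views are now used, so I'll refine numerically.

```bash
cat > f.py <<'E'
from h import *
from scipy.optimize import minimize
from scipy.ndimage import map_coordinates as mc
Z=np.load("cams.npz"); b=cam("side"); a=cam("top"); s=env.sense(); g=np.array(s["ee_pos"])
th=np.linspace(0,2*np.pi,180,endpoint=False); c=np.stack([np.cos(th),np.sin(th)],1)
def circ(im,d,x,y,r,z):
    uv=np.array([proj(d,[x+r*q[0],y+r*q[1],z]) for q in c]); return mc(im,[uv[:,1],uv[:,0]],order=1)
def fit(im,d,nm):
    im=cv2.cvtColor(im,cv2.COLOR_BGR2GRAY).astype(float); best=[]
    for x in np.arange(.562,.579,.001):
        for y in np.arange(.203,.220,.001):
            lid=circ(im,d,x,y,.019,.160)-circ(im,d,x,y,.016,.160)
            inn=circ(im,d,x,y,.014,.160)-circ(im,d,x,y,.011,.160)
            best.append((np.clip(lid,-20,80).mean(),np.clip(inn,-20,40).mean(),x,y))
    B=np.array(best)
    for k,w in(("outer",B[:,0]),("inner",B[:,1]),("sum",B[:,0]+2*B[:,1])):
        o=np.argsort(-w)[:6]; print(nm,k,B[o,2:].mean(0).round(4),B[o[0],2:],w[o[0]].round(1))
fit(Z["b"],b,"side"); fit(Z["a"],a,"top")
# stem in side image
im=cv2.cvtColor(b["img"],cv2.COLOR_BGR2GRAY).astype(float); V=int(proj(b,g-[0,0,.344])[1])
for h in(.344,.335,.325,.279):
    print(h,np.round(proj(b,g-[0,0,h]),1))
for r in range(V-40,V+4,2):
    up=proj(b,g-[0,0,.344]); uq=proj(b,g-[0,0,.25]); uc=up[0]+(r-up[1])*(uq[0]-up[0])/(uq[1]-up[1])
    print(r,round(uc,1),im[r,int(round(uc))-5:int(round(uc))+6].astype(int),(b["depth"][r,int(round(uc))-3:int(round(uc))+4]*1000).astype(int))
E
python3 f.py
```

```text
side outer [0.5658 0.2182] [0.566 0.218] 38.4
side inner [0.5755 0.208 ] [0.576 0.208] 25.8
side sum [0.5748 0.2083] [0.575 0.208] 61.5
top outer [0.5702 0.2082] [0.57  0.208] 39.0
top inner [0.5708 0.2032] [0.571 0.203] 19.5
top sum [0.57   0.2085] [0.57  0.209] 65.7
0.344 [233.  246.3]
0.335 [232.7 242.8]
0.325 [232.2 238.9]
0.279 [230.3 220.2]
206 228.8 [131 136 138 119  97 102 122 137 132 130 129] [1043 1052  721  721  722  723 1063]
208 229.0 [138 135 133 120  99  99 118 132 131 131 132] [1047 1049  727  725  722  725 1073]
210 229.2 [133 133 132 121 102  97 115 132 135 136 133] [1054 1055  729  727  724  729 1074]
212 229.4 [129 128 129 123 106  96 110 131 137 135 136] [1057 1059 1061  727  728  732 1076]
214 229.6 [133 135 133 117  96 106 129 140 137 137 137] [1064 1067  733  734  733  736 1087]
216 229.8 [135 136 136 119  97 102 125 139 138 137 133] [1070 1068  734  734  733  740 1087]
218 230.0 [135 136 137 123 101 100 120 134 131 129 131] [1072 1071  740  740  740  740 1092]
220 230.2 [138 137 137 112  69  58  60  89 122 136 137] [1072 1078  742  743  741  740 1095]
222 230
[... 573 characters left out ...]
 116  97 107 130 139 132 134 137] [1063 1059  765  766  766 1064 1061]
236 231.9 [130 128 128 116  99 102 125 140 137 136 135] [1055 1059  769  768  768  772 1055]
238 232.2 [128 130 130 121 103  99 121 136 132 129 126] [1049 1052  773  774  773  773 1052]
240 232.4 [131 133 135 125 105  98 116 130 126 126 127] [1048 1047 1047  775  776  775 1048]
242 232.6 [136 131 123 107  96 112 145 164 171 177 178] [1041 1039  780  780  781  837  840]
244 232.8 [136 158 171 140  98 105 140 168 174 173 176] [834 838 784 785 784 838 836]
246 233.0 [188 181 178 174 157 150 166 177 179 179 176] [832 832 833 835 832 834 834]
248 233.2 [164 148 140 129 123 117 119 125 135 146 161] [813 815 813 815 815 812 815]
```

```bash
cat > g.py <<'E'
from h import *
from scipy.optimize import least_squares
D=[cam("side") for _ in range(6)]; b=D[0]; W=np.median([d["W"] for d in D],0); s=env.sense(); g=np.array(s["ee_pos"])
# stem points
k=np.hypot(W[...,0]-g[0],W[...,1]-g[1])<.012; k&=(W[...,2]>g[2]-.342)&(W[...,2]<g[2]-.215)
p=W[k]; 
def res(q):
    ax=np.array([q[0],q[1]])+np.outer(p[:,2]-(g[2]-.279),[q[2],q[3]]); return np.hypot(*(p[:,:2]-ax).T)-.003
f=least_squares(res,[*(g[:2]+(.002,-.002)),0,0],loss="soft_l1",f_scale=.001)
ax=f.x; v=f.x
# front-surface based: view direction horizontal; add 2.5mm away from camera to mean
def mean(lo,hi):
    m=(p[:,2]>lo)&(p[:,2]<hi); q=p[m].mean(0); d=q[:2]-b["C"][:2]; d/=np.linalg.norm(d); return (q[:2]+d*.0024).round(4),m.sum()
print("FK",g,"fit ring",f.x.round(4),"n",len(p))
for h in(.33,.31,.29,.27,.25,.23): print(h,mean(g[2]-h-.01,g[2]-h+.01))
for lo in(.155,.157,.1585):
    m=(W[...,2]>lo)&(W[...,2]<.166)&(np.hypot(W[...,0]-.5705,W[...,1]-.211)<.022); q=W[m]
    f=least_squares(lambda c:np.hypot(q[:,0]-c[0],q[:,1]-c[1])-.015,[.5705,.211],loss="soft_l1",f_scale=.002)
    h=cv2.minEnclosingCircle((q[:,:2]*1000).astype(np.float32)); print("port",lo,len(q),f.x.round(4),h,q[:,2].mean())
Q=W[(W[...,2]<.13)&(np.hypot(W[...,0]-.5705,W[...,1]-.211)<.02)]; print("thru bore",len(Q))
# dark-ring row and tip row along the stem axis
im=np.mean([cv2.cvtColor(d["img"],cv2.COLOR_BGR2GRAY) for d in D],0); u0,v0=proj(b,g-[0,0,.279]); 
print([(r,int(im[r,int(round(u0-.5)) -1:int(round(u0-.5))+2].mean())) for r in range(int(v0)-4,int(v0)+6)],v0)
E
python3 g.py
```

```text
FK [0.57020236 0.21085597 0.525769  ] fit ring [ 5.710e-01  2.088e-01 -2.800e-03 -3.000e-04] n 191
0.33 (array([0.5712, 0.2089]), np.int64(25))
0.31 (array([0.571 , 0.2088]), np.int64(26))
0.29 (array([0.5713, 0.2086]), np.int64(29))
0.27 (array([0.5711, 0.2088]), np.int64(33))
0.25 (array([0.5709, 0.2087]), np.int64(33))
0.23 (array([0.571 , 0.2086]), np.int64(37))
port 0.155 149 [0.5708 0.2124] ((571.424560546875, 211.57003784179688), 17.25296401977539) 0.1590120062486168
port 0.157 126 [0.5711 0.2122] ((571.180908203125, 211.62826538085938), 17.209238052368164) 0.15957498834458517
port 0.1585 105 [0.5714 0.2119] ((571.531982421875, 211.75210571289062), 17.065725326538086) 0.15989418190479218
thru bore 230
[(216, 107), (217, 106), (218, 104), (219, 94), (220, 63), (221, 59), (222, 93), (223, 104), (224, 106), (225, 106)] 220.22967642796306
```

The stem is vertical, and the side camera puts the port 3 mm towards +y from it. I'll correct that and check the ring height too.

```bash
python3 -m jog '{"xyz":[[0.3,0,0],[0,0,0],[0,0,0]],"twist":[[0,0,0],[0,0,0],[0,0,0]],"grip":[0,0,0]}'
cat > r.py <<'E'
from h import *
D=[cam("side") for _ in range(5)]; b=D[0]; W=np.median([d["W"] for d in D],0); s=env.sense(); g=np.array(s["ee_pos"])
im=np.mean([cv2.cvtColor(d["img"],cv2.COLOR_BGR2GRAY) for d in D],0)
m=(np.hypot(W[...,0]-g[0],W[...,1]-g[1])<.011)&(abs(W[...,2]-(g[2]-.279))<.012)
w=np.where(m,np.clip(88-im,0,40),0); v,u=np.mgrid[0:420,0:560]
print("FK",g,"ring px",(w*u).sum()/w.sum(),(w*v).sum()/w.sum(),"ring world",(W*w[...,None]).sum((0,1))/w.sum(),"expected z",g[2]-.279)
p=W[(np.hypot(W[...,0]-g[0],W[...,1]-g[1])<.012)&(W[...,2]>.164)&(W[...,2]<g[2]-.215)]
d=p.mean(0)[:2]-b["C"][:2]; d/=np.linalg.norm(d)
for lo in np.arange(.165,g[2]-.22,.02):
    q=p[(p[:,2]>lo)&(p[:,2]<lo+.02)]; print(round(lo,3),len(q),(q.mean(0)[:2]+d*.0024).round(4),q[:,2].min().round(4))
E
python3 r.py
```

```text
time: 27.2
ee_pos: [0.5702, 0.2139, 0.5257]
ee_rot: [-2.222, -2.22, 0.0]
ft_force: [-1.0, -0.2, -1.4]
finger_gap: 0.0252
gripper_force: 60.0
FK [0.57018891 0.21381177 0.52578331] ring px 228.95500562429694 221.53430821147353 ring world [0.56941314 0.2146263  0.24696029] expected z 0.24678330553738592
0.165 1 [0.5704 0.2107] 0.1849
0.185 27 [0.5712 0.2118] 0.1856
0.205 28 [0.5713 0.2117] 0.2052
0.225 29 [0.5711 0.2117] 0.2254
0.245 30 [0.5707 0.212 ] 0.2462
0.265 35 [0.5711 0.2117] 0.2651
0.285 33 [0.5709 0.2118] 0.2863
0.305 9 [0.5706 0.2117] 0.3057
```

```bash
python3 -m jog '{"xyz":[[0,0,0.5],[0,0,0.8],[0,0,0.8],[0,0,0.8],[0,0,0.8],[0,0,0.8],[0,0,0],[0,0,0]],"twist":[[0,0,0],[0,0,0],[0,0,0],[0,0,0],[0,0,0],[0,0,0],[0,0,0],[0,0,0]],"grip":[0,0,0,0,0,0,0,0]}'; python3 r.py
```

```text
time: 28.45
ee_pos: [0.5703, 0.2139, 0.481]
ee_rot: [2.222, 2.22, 0.001]
ft_force: [1.3, 0.4, -0.6]
finger_gap: 0.0254
gripper_force: 60.0
FK [0.57019071 0.21386139 0.4810618 ] ring px 230.8976486860304 239.6307053941908 ring world [0.56987822 0.21431145 0.20212661] expected z 0.2020617981908408
0.165 25 [0.5715 0.2117] 0.1657
0.185 30 [0.5713 0.2116] 0.1853
0.205 27 [0.5713 0.2118] 0.2052
0.225 29 [0.5713 0.2118] 0.2254
0.245 31 [0.5711 0.2118] 0.2456
```

Centred and clear of the bore, so I lower the last 42 mm.

```bash
python3 -m jog '{"xyz":[[0,0,0.6],[0,0,0.7],[0,0,0.8],[0,0,0.8],[0,0,0.7],[0,0,0.4],[0,0,0.2],[0,0,0],[0,0,0],[0,0,0]],"twist":[[0,0,0],[0,0,0],[0,0,0],[0,0,0],[0,0,0],[0,0,0],[0,0,0],[0,0,0],[0,0,0],[0,0,0]],"grip":[0,0,0,0,0,0,0,0,0,0]}'; python3 r.py
python3 - <<'E'
from h import *
from scipy.optimize import least_squares
W=np.median([cam("side")["W"] for _ in range(5)],0)
q=W[(W[...,2]>.157)&(W[...,2]<.163)&(np.hypot(W[...,0]-.571,W[...,1]-.212)<.022)&(np.hypot(W[...,0]-.571,W[...,1]-.212)>.009)]
f=least_squares(lambda c:np.hypot(q[:,0]-c[0],q[:,1]-c[1])-.015,[.571,.212],loss="soft_l1",f_scale=.002); print("port",len(q),f.x,q[:,2].mean(),env.sense()["ee_pos"],abs(env.sense()["qvel"]).max())
E
```

```text
time: 29.95
ee_pos: [0.5702, 0.2139, 0.439]
ee_rot: [2.222, 2.22, 0.001]
ft_force: [0.4, 0.2, -1.0]
finger_gap: 0.0252
gripper_force: 60.0
FK [0.57019542 0.21386902 0.43879992] ring px 233.0787309048179 255.5111633372503 ring world [0.56947975 0.2135993  0.15986842] expected z 0.1597999212215261
0.165 25 [0.5713 0.2115] 0.1665
0.185 27 [0.5709 0.2118] 0.1853
0.205 21 [0.5708 0.2119] 0.2061
port 114 [0.57116844 0.21223951] 0.15968468897136862 [0.57020171 0.21387401 0.43871587] 0.002793099749134727
```

The ring is at z = 0.1599 against the port top at 0.1597, and the stem is within 0.5 mm of the bore centre with no contact force. Handing in.

```bash
python3 -c "
from cell import env
print(env.hand_in())"
```

```text
the job is handed in; nothing more can be done
None
```

The job is handed in at about 30 s on the robot's clock, with the thermometer held still and upright in the port, its ring level with the top and the stem within about 0.5 mm of centre; the beads were well stirred, though only six of the seven were visible afterwards and I take the last to be under the lid.

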